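# Turn the circuit board over in its holder

## Task

Turn the green circuit board over in its rotating board holder, so that the plain soldered side faces up and the board is level. Push it round gently with the fingertips or the outside of the fingers: do not pinch it or pick anything up. Leave the holder standing where it is and do not disturb the other things on the bench, then take the hand away.

Things in the scene. Friction and masses are not known exactly. Their poses are not given: they have to be found in the camera images.
- holder: Rotating circuit-board holder, loose on rubber feet, about 1 kg: dark foot bars (150 along x, 22 wide, 18 high) at y = -92 and +92, each with a grey leg (34 along x, 12 thick, top 107 high), joined by two rods along y, 16 high, x = -38 and +38; black knob outside the +y leg. In all 150 by 228 mm. Origin: centre of its underside. Its y axis is the pivot's direction, the pivot 90 mm above the bench; z up.
- board: Green circuit board, 90 (its x) by 136 (its y) by 3 mm, its short sides in two aluminium jaws (44 x 12 x 12, at y = -72 and +72) that turn with it. Origin: its centre, on the pivot line; y along the holder's y; z points out of the component side (shields, chips, connectors up to 6 above the origin, none within 9 of the long edges), which starts up, the board tilted up to 0.45 rad either way. Other side flat.
- edge_a (a point): Middle of the board's long edge at its +x, 45 mm from the pivot line. The board turns freely all the way round, either way, with no stops or catches; it is balanced and a friction of about 0.09 N m (2 N pushing on a long edge, more nearer the pivot) keeps it wherever it is left. Upright it reaches from 45 to 135 mm above the bench.
- edge_b (a point): Middle of the board's other long edge, at its -x, 45 mm from the pivot line. The soldered side to be turned up is plain green with three gold pads and two rows of solder dots.
- mug: White ceramic mug, 82 across, 95 high, handle on its +y side. Bystander. Origin: centre of its underside.
- bottle: Pale plastic solvent bottle with blue cap, 58 across, 158 high. Bystander. Origin: centre of its underside.
- roll: Standing roll of paper towel, 92 across, 225 high. Bystander. Origin: centre of its underside.
- jar: Small amber flux jar with black lid, 45 across, 30 high, beside the holder. Bystander. Origin: centre of its underside.
- screwdriver: Orange-handled screwdriver lying flat along its x axis, 160 long, in front of the holder. Bystander. Origin: under its middle.
- tweezers: Steel tweezers lying flat along their x axis, 127 long, 9 high, beside the holder. Bystander. Origin: under their middle.
- dish: Small round steel parts dish, 72 across, 22 high. Bystander. Origin: centre of its underside.
- handset: Opened hand-held device lying flat, 72 (x) by 148 (y) by 9 high, behind the holder. Bystander. Origin: centre of its underside.

How it is judged:
By the outcome, as a careful person would: the job done as asked, in the order asked, and still so for the second after the job is handed in, with the robot touching nothing.
It also fails if it takes over 43 s, if anything falls off the work surface, if the arm or the gripper's body presses on something with over 40 N, if the wrist force passes 120 N, or if a joint passes its speed limit or range.

## Robot

A 6-joint arm with a two-finger parallel gripper is mounted at the origin on the work surface. World frame = base frame: x ahead of the robot, y to its left, z up, the work surface at z = 0. Lengths are in m, angles in rad, forces in N, time in s.
With the tool pointing down it reaches from about 0.35 to 0.975 m from the base axis. Payload 4.9 kg.
Tool frame: the origin (TCP) lies midway between the tips of the shut fingers; the grasp point (between the pads) lies 19 mm behind it; z points along the fingers, y is the direction in which the jaws open and shut (so a half turn about z gives the same grasp; the last joint's range is limited). The gripper opens to 85 mm and grips with 20 to 120 N. Pads are 22 mm wide; open, the fingers measure 114 mm over their backs; the gripper's body (76 mm by 85 mm) begins 54 mm behind the grasp point. The pads swing forward as they close: fully open they stand 13 mm farther back than shut.
Start: joints at [-1.404, 0.053, 1.613, -0, 1.476, -0.119], TCP at [0.176, -0.6, 0.231] pointing down, gripper open.
Joint ranges: [-3.01, 3.01], [-1.01, 2.22], [0.06, 2.58], [-1.02, 4.17], [0.09, 2.62], [-3.14, 3.14]. Speed limits (rad/s): [2.57, 2.57, 3.14, 3.14, 3.14, 3.14].

## Interface

Orientations are given as a rotation vector (axis times angle).
In Python, from station import ctrl gives the robot as it stands.
- The arm moves only by the tool play_rows, never from a script. Its argument "motion" is a list that holds one entry, the list of rows, each a list of 7 numbers: the closure, from -1 (fully open) to 1 (shut), then the shift along the tool's x, y, z in cm, then the turn, a rotation vector about the tool's x, y, z in degrees. A call has 1 to 20 rows; each row is the pose to reach, as a shift and turn from the pose measured when the call began, along the tool's axes at that moment; what a row does not reach only later rows make up. A row lasts 1/8 s, in which the tool goes at most 62.5 mm and 10.7 degrees, less where a joint would pass 70% of its speed; a pose out of reach is approached as far as the arm can. A call with a gripper value outside its range is refused whole. The fingers move at their own pace and stop on an object; "newtons" is the grip in N (left out, the last holds). Time passes only in rows, so rows that repeat a pose let the fingers close. It gives the time, the measured TCP pose, the force and the opening at its end, in the units of the state.
- ctrl.get_obs(): the state, without advancing time (a new reading comes with each control period).
- ctrl.get_image(name): name is "side" or "top" or "wrist"; returns a dict with "color" (400x640x3 uint8, red, green, blue), "mtx" (3x3 intrinsics, pixels), "T" (4x4, takes a point from camera to world coordinates). Camera axes: x right, y up, looking along -z (the intrinsics and any distortion apply to the point x, -y, -z); pixel columns grow to the right and rows downward; lengths in m; the calibration is good to about 2 mm. A picture is of the moment at which its call begins. There is no depth.
- ctrl.finish_job(): hands the job in, once; it reports no verdict.
The state is a dict: "t": time; "q": joint angles; "dq": joint speeds; "effort": joint torques, N m; "tool_pos": TCP position; "tool_rot": TCP orientation; "contact_force": force on the tool from outside, world axes, zero at the start; "wrist_torque": the same for the moment, N m; "opening": finger opening in m.
Only numpy, scipy, OpenCV 4.12 (cv2) and the standard library are available. Lean on these libraries where they do the work, as an engineer would, in place of code of your own. Each camera call takes 0.05 s, during which the arm holds its last target.

## Working session

There is one attempt and no reset: what is moved stays moved. The work goes in short steps, Python scripts to look and compute and a tool call to move; the robot and the scene stay as the last step left them, time stands still between calls to the robot, and variables do not carry over. Pictures are saved under pics/ and viewed, and the job is handed in when it is done.

Besides the shell and the picture viewer there is one more tool, called after "Call:" as name([rows], argument=value, ...), one row to a line, values as JSON. play_rows: Moves the arm, as the interface text tells. Its arguments: {"type":"object","properties":{"motion":{"type":"array"},"newtons":{"type":"number"}},"required":["motion"]}

```bash
ls; mkdir -p pics; python3 - <<'E'
from station import ctrl
import cv2
print(ctrl.get_obs())
for n in ["side","top","wrist"]:
    d=ctrl.get_image(n); cv2.imwrite(f"pics/{n}0.png",d["color"][:,:,::-1]); print(n,d["mtx"],d["T"], d.keys())
E
```

```text
pics
{'t': 0.0, 'q': array([-1.40395604e+00,  5.33519919e-02,  1.61429860e+00,  3.41548840e-05,
        1.47599278e+00, -1.18975162e-01]), 'dq': array([-0.00113982,  0.00100059,  0.0008341 ,  0.00169851, -0.00036998,
        0.00181836]), 'effort': array([-1.15609495e-03, -3.93679726e+01, -3.70177209e+01, -1.06359878e-04,
        7.06827952e-03,  3.45494743e-05]), 'tool_pos': array([ 0.17613292, -0.59902025,  0.23006328]), 'tool_rot': array([-3.10753812e+00, -4.47134093e-01,  2.36815566e-05]), 'contact_force': array([ 0.02877343, -0.35008131, -0.70776716]), 'wrist_torque': array([-0.02217546,  0.00541938,  0.02164235]), 'opening': 0.08531799291969283}
side [[482.84628376   0.         321.85432191]
 [  0.         482.84628376 189.998282  ]
 [  0.           0.           1.        ]] [[-0.99711132  0.05690937 -0.05030257  0.4960612 ]
 [-0.07309406 -0.53893732  0.83916853  1.31295524]
 [ 0.02064662  0.84042126  0.54154024  0.90492743]
 [ 0.          0.          0.          1.        ]] dict_keys(['color', 'mtx', 'T'])
top [[384.39315056   0.         314.95175782]
 [  0.         384.39315056 191.43456057]
 [  0.           0.           1.        ]] [[ 0.02448024  0.99476214 -0.09924211  0.46014929]
 [-0.99966182  0.02522959  0.00630262  0.0050686 ]
 [ 0.00877344  0.09905426  0.99504336  1.18860925]
 [ 0.          0.          0.          1.        ]] dict_keys(['color', 'mtx', 'T'])
wrist [[280.76897049   0.         317.9908345 ]
 [  0.         280.76897049 201.72745047]
 [  0.           0.           1.        ]] [[ 0.28130616  0.92016544  0.27232777  0.24485726]
 [-0.95961311  0.27065211  0.07674707 -0.57897322]
 [-0.00308609 -0.28291873  0.95913892  0.37292222]
 [ 0.          0.          0.          1.        ]] dict_keys(['color', 'mtx', 'T'])
```

View pics/side0.png

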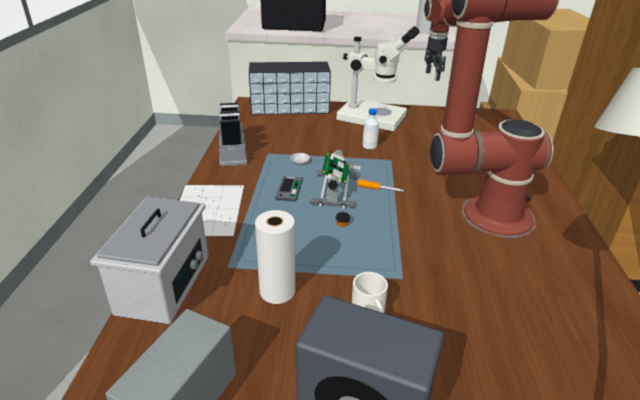

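View pics/top0.png

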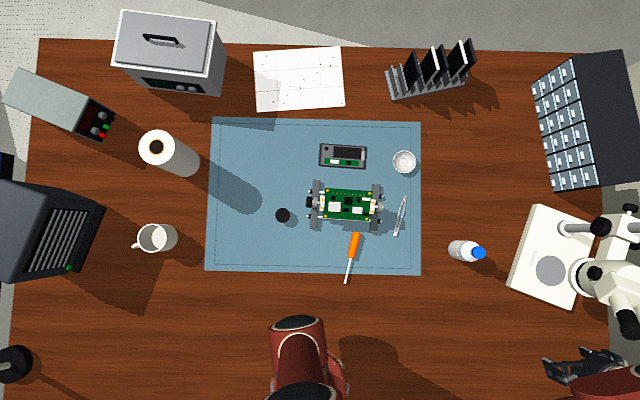

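```bash
python3 - <<'E'
import cv2
a=cv2.imread("pics/top0.png")[130:290,260:440]; cv2.imwrite("pics/t0c.png",cv2.resize(a,None,fx=4.4,fy=3.7*1.0,interpolation=cv2.INTER_CUBIC) if 0 else cv2.resize(a,(720,640)[:2] if 0 else (675,600),interpolation=cv2.INTER_CUBIC))
a=cv2.imread("pics/side0.png")[130:250,260:420]; cv2.imwrite("pics/s0c.png",cv2.resize(a,(800,600),interpolation=cv2.INTER_CUBIC))
E
```

```text
(no output)
```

View pics/t0c.png

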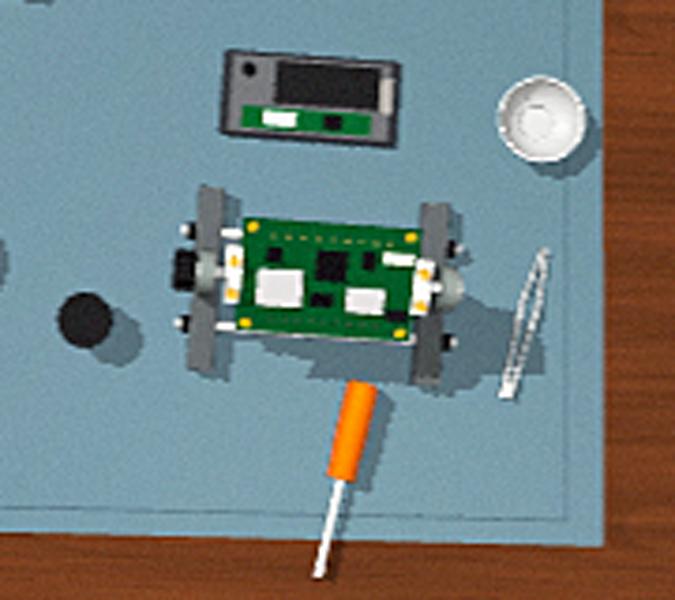

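View pics/s0c.png

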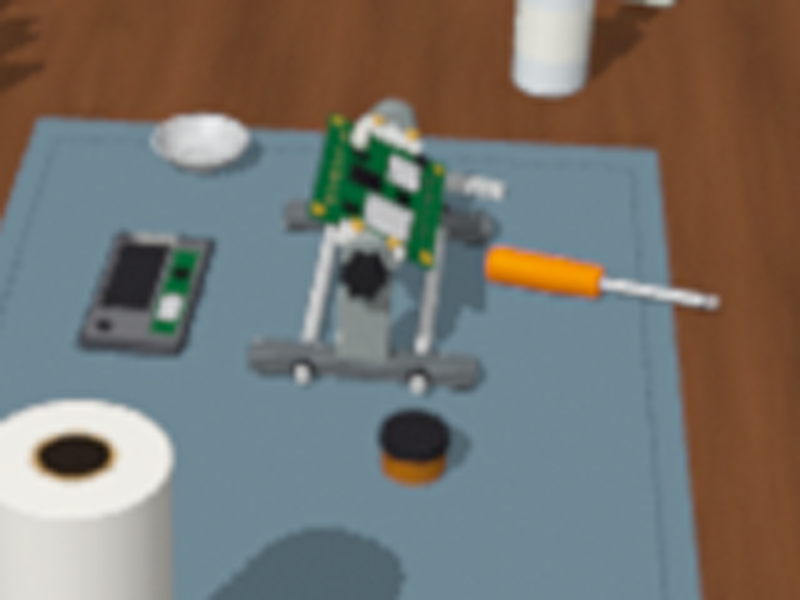

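View pics/wrist0.png

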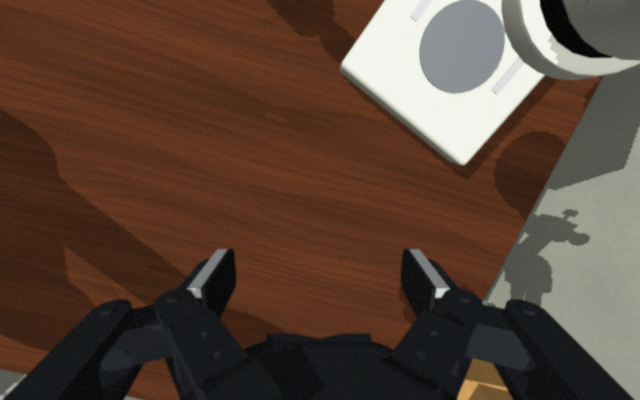

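```bash
cat > h.py <<'E'
import numpy as np, cv2
from station import ctrl
def ray(d,u,v):
    K=d["mtx"];T=d["T"]; c=np.array([(u-K[0,2])/K[0,0],-(v-K[1,2])/K[1,1],-1.]); return T[:3,3],T[:3,:3]@c
def onz(d,u,v,z):
    o,r=ray(d,u,v); return o+r*(z-o[2])/r[2]
def tri(d1,p1,d2,p2):
    A=[];b=[]
    for d,p in((d1,p1),(d2,p2)):
        o,r=ray(d,*p); r=r/np.linalg.norm(r); P=np.eye(3)-np.outer(r,r); A.append(P); b.append(P@o)
    x=np.linalg.lstsq(np.vstack(A),np.hstack(b),rcond=None)[0]; return x
def proj(d,X):
    K=d["mtx"];T=d["T"]; c=T[:3,:3].T@(np.asarray(X)-T[:3,3]); return K[0,2]+K[0,0]*c[0]/-c[2], K[1,2]+K[1,1]*-c[1]/-c[2]
from scipy.spatial.transform import Rotation as Rn
def tool():
    o=ctrl.get_obs(); return o["tool_pos"],Rn.from_rotvec(o["tool_rot"]).as_matrix(),o
E
python3 - <<'E'
from h import *
np.set_printoptions(precision=4,suppress=True)
t=ctrl.get_image("top"); s=ctrl.get_image("side")
f=lambda u,v:(260+u/3.75,130+v/3.75)
for n,u,v in [("L top",211,186),("L bot",201,371),("R top",436,204),("R bot",426,384)]: print(n,onz(t,*f(u,v),0.018))
g=lambda u,v:(260+u/5,130+v/5)
# board corners: top crop vs side crop
for n,a,b in [("a,+y",(247,218),(311,213)),("a,-y",(420,232),(336,115)),("b,+y",(238,330),(428,266)),("b,-y",(410,341),(443,168))]: print(n,tri(t,f(*a),s,g(*b)))
for n,u,v in [("jar",85,318)]: print(n,onz(t,*f(u,v),0.03))
print("sd",onz(t,*f(362,380),0.012))
p,R,o=tool(); print(R)
E
```

```text
L top [ 0.6135 -0.0055  0.018 ]
L bot [ 0.4626 -0.001   0.018 ]
R top [ 0.6034 -0.19    0.018 ]
R bot [ 0.4566 -0.1832  0.018 ]
a,+y [ 0.5778 -0.0325  0.1039]
a,-y [ 0.5701 -0.1634  0.1061]
b,+y [ 0.4971 -0.0287  0.0707]
b,-y [ 0.4913 -0.1623  0.069 ]
jar [0.5026 0.0931 0.03  ]
sd [ 0.4586 -0.1321  0.012 ]
[[ 0.9594  0.2819 -0.0002]
 [ 0.2819 -0.9594  0.001 ]
 [ 0.0001 -0.001  -1.    ]]
```

```bash
cat >> h.py <<'E'
C=np.array([0.534,-0.096]); YAW=-0.042
def hw(hx,hy,z):
    c,s_=np.cos(YAW),np.sin(YAW); return np.array([C[0]+c*hx/1e3-s_*hy/1e3,C[1]+s_*hx/1e3+c*hy/1e3,z/1e3])
def plan(pts,hy=0):
    p,R,o=tool()
    Rd=np.array([[np.cos(YAW),np.sin(YAW),0],[np.sin(YAW),-np.cos(YAW),0],[0,0,-1]])
    rv=Rn.from_matrix(R.T@Rd).as_rotvec(degrees=True)
    print("t",o["t"],"pos",p.round(4),"F",o["contact_force"].round(2),"turn",rv.round(2))
    for q in pts: print(q,(R.T@(hw(q[0],hy,q[1])-p)*100).round(2))
E
python3 -c "
from h import *
plan([(-52,300),(-52,190)])"
```

```text
t 0.25 pos [ 0.1762 -0.5993  0.2307] F [0.07 0.28 0.4 ] turn [-0.06  0.   18.78]
(-52, 300) [ 43.6  -39.88  -6.89]
(-52, 190) [ 43.6  -39.87   4.11]
```

Call:
play_rows([
  [[1, 0, 0, -4, 0, 0, 0], [1, 2, -2, -7, 0, 0, 2], [1, 6, -5, -7, 0, 0, 4], [1, 10, -9, -7, 0, 0, 6], [1, 14, -13, -7, 0, 0, 8], [1, 18, -17, -7, 0, 0, 10], [1, 22, -21, -7, 0, 0, 12], [1, 26, -25, -7, 0, 0, 14], [1, 30, -29, -7, 0, 0, 16], [1, 34, -32, -7, 0, 0, 18.8], [1, 38, -35, -6, 0, 0, 18.8], [1, 41, -38, -4, 0, 0, 18.8], [1, 43.6, -39.9, -1, 0, 0, 18.8], [1, 43.6, -39.9, 2, 0, 0, 18.8], [1, 43.6, -39.9, 4, 0, 0, 18.8], [1, 43.6, -39.9, 4, 0, 0, 18.8]],
])

```text
t: 2.25
tool_pos: [0.4808, -0.0934, 0.1893]
tool_rot: [-3.139, 0.067, 0.006]
contact_force: [1.0, 1.0, 1.1]
opening: -0.0
```

```bash
python3 - <<'E'
from h import *
plan([(-52,190)])
for n in ["wrist","top"]:
    d=ctrl.get_image(n); im=d["color"][:,:,::-1].copy(); cv2.imwrite(f"pics/{n}1.png",im)
    if n=="wrist":
        print(d["T"])
        for hx,hy,z in [(-75,-92,18),(75,-92,18),(-75,92,18),(75,92,18),(0,92,107),(0,-92,107),(41,68,108),(41,-68,108),(-41,68,72),(-41,-68,72)]:
            print(hx,hy,z,np.round(proj(d,hw(hx,hy,z)),1))
E
```

```text
t 2.25 pos [ 0.4808 -0.0934  0.1893] F [1.03 0.99 1.14] turn [-0.12  0.21 -0.05]
(-52, 190) [ 0.13  0.03 -0.07]
[[-0.04346031  0.9570804   0.28654547  0.55287878]
 [-0.99905088 -0.0407956  -0.01526597 -0.09669511]
 [-0.00292097 -0.28693697  0.95794501  0.33180915]
 [ 0.          0.          0.          1.        ]]
-75 -92 18 [397.9 201.6]
75 -92 18 [409.8  59.6]
-75 92 18 [240.2 201.7]
75 92 18 [228.2  60. ]
0 92 107 [202.1 142.9]
0 -92 107 [436.1 142.6]
41 68 108 [227.3  86.7]
41 -68 108 [410.8  86.3]
-41 68 72 [247.3 183.7]
-41 -68 72 [390.8 183.5]
```

View pics/wrist1.png

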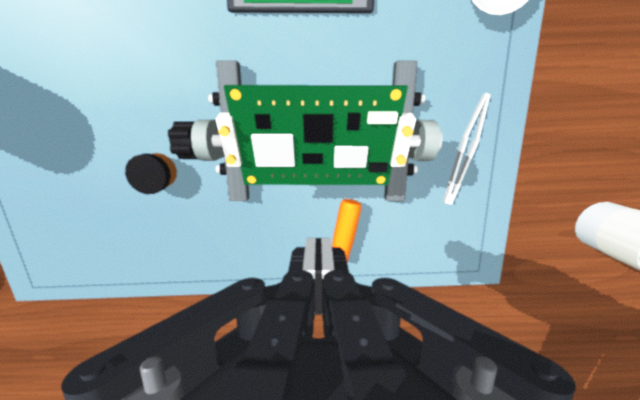

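```bash
python3 - <<'E'
from h import *
pts=[(-49,105),(-49,85)]
for th in [0.4,0.5,0.6,.7,.8,.9,1.0,1.05]:
    r=40; pts.append((round(-r*np.cos(th)-1.5*np.sin(th)-11,1),round(90-r*np.sin(th)+1.5*np.cos(th),1)))
pts+=[(-45,80),(-50,110),(-50,160)]
plan(pts)
E
```

```text
t 2.35 pos [ 0.4823 -0.0941  0.1922] F [-0.22 -0.52  0.86] turn [-0.03 -0.07 -0.06]
(-49, 105) [ 0.26 -0.02  8.72]
(-49, 85) [ 0.26 -0.02 10.72]
(np.float64(-48.4), np.float64(75.8)) [ 0.32 -0.02 11.64]
(np.float64(-46.8), np.float64(72.1)) [ 0.48 -0.02 12.01]
(np.float64(-44.9), np.float64(68.7)) [ 0.67 -0.02 12.35]
(np.float64(-42.6), np.float64(65.4)) [ 0.89 -0.02 12.68]
(np.float64(-39.9), np.float64(62.4)) [ 1.16 -0.02 12.98]
(np.float64(-37.0), np.float64(59.6)) [ 1.45 -0.02 13.26]
(np.float64(-33.9), np.float64(57.2)) [ 1.76 -0.02 13.5 ]
(np.float64(-32.2), np.float64(56.0)) [ 1.93 -0.02 13.62]
(-45, 80) [ 0.66 -0.02 11.22]
(-50, 110) [ 0.16 -0.02  8.22]
(-50, 160) [ 0.17 -0.03  3.22]
```

Call:
play_rows([
  [[1, 0.25, 0, 4, 0, 0, 0], [1, 0.25, 0, 8, 0, 0, 0], [1, 0.25, 0, 9.5, 0, 0, 0], [1, 0.26, 0, 10.5, 0, 0, 0], [1, 0.28, 0, 11.1, 0, 0, 0], [1, 0.32, 0, 11.6, 0, 0, 0], [1, 0.48, 0, 12, 0, 0, 0], [1, 0.67, 0, 12.35, 0, 0, 0], [1, 0.89, 0, 12.7, 0, 0, 0], [1, 1.16, 0, 13, 0, 0, 0], [1, 1.45, 0, 13.25, 0, 0, 0], [1, 1.76, 0, 13.5, 0, 0, 0], [1, 1.93, 0, 13.6, 0, 0, 0], [1, 1.93, 0, 13.6, 0, 0, 0]],
])

```text
t: 4.1
tool_pos: [0.5016, -0.0947, 0.0557]
tool_rot: [-3.14, 0.068, -0.001]
contact_force: [-0.1, -0.3, 0.5]
opening: -0.0003
```

```bash
python3 - <<'E'
from h import *
plan([(-32,56),(-50,110),(-50,170),(52,170)])
for n,(a,b,c,e) in {"side":(130,250,260,420),"top":(130,290,260,440)}.items():
    d=ctrl.get_image(n); im=d["color"][a:b,c:e,::-1]; cv2.imwrite(f"pics/{n}2.png",cv2.resize(im,None,fx=3.75 if n=="top" else 5,fy=3.75 if n=="top" else 5,interpolation=cv2.INTER_CUBIC))
E
```

```text
t 4.1 pos [ 0.5016 -0.0947  0.0557] F [-0.09 -0.26  0.46] turn [-0.06 -0.04 -0.07]
(-32, 56) [ 0.04 -0.01 -0.03]
(-50, 110) [-1.76 -0.01 -5.43]
(-50, 170) [ -1.75  -0.02 -11.43]
(52, 170) [  8.45  -0.03 -11.42]
```

View pics/side2.png

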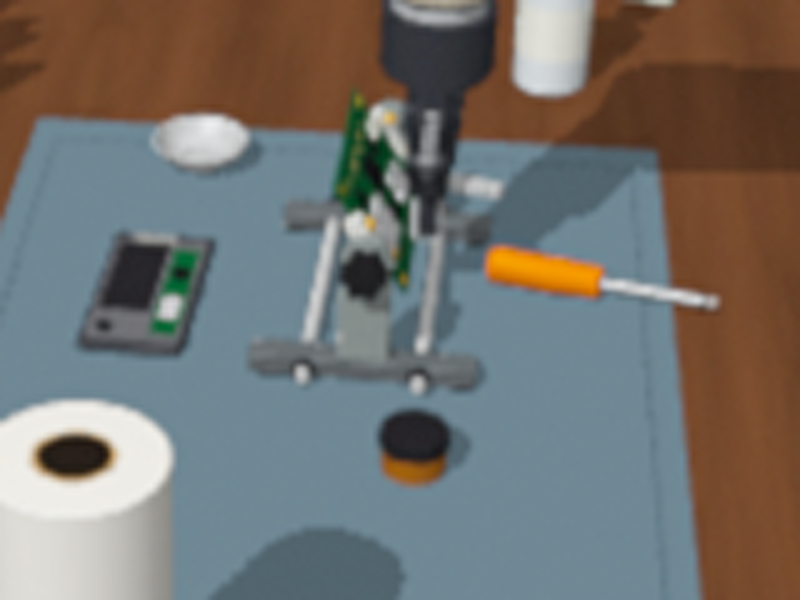

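View pics/top2.png

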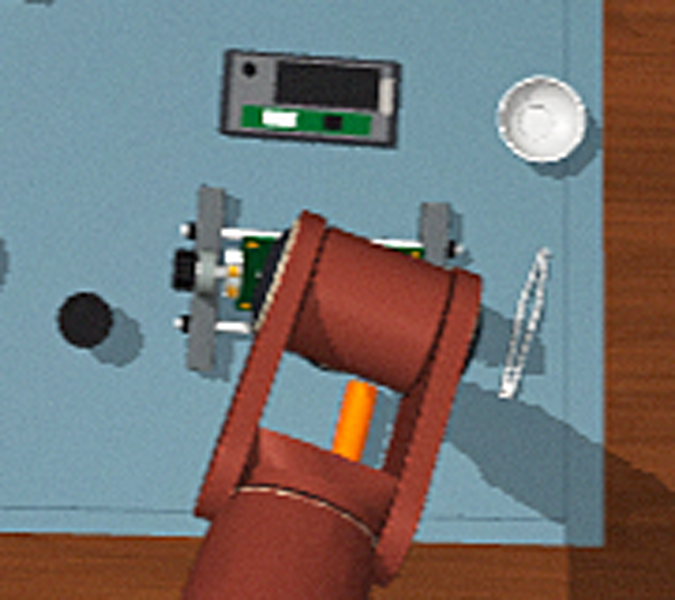

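Call:
play_rows([
  [[1, -1, 0, -2, 0, 0, 0], [1, -1.7, 0, -6, 0, 0, 0], [1, -1.7, 0, -10, 0, 0, 0], [1, -1.7, 0, -12, 0, 0, 0], [1, 1, 0, -12, 0, 0, 0], [1, 4.5, 0, -12, 0, 0, 0], [1, 7.5, 0, -12, 0, 0, 0], [1, 8.6, 0, -12, 0, 0, 0], [1, 8.6, 0, -11, 0, 0, 0], [1, 8.6, 0, -9, 0, 0, 0], [1, 8.6, 0, -7, 0, 0, 0], [1, 8.6, 0, -6.4, 0, 0, 0], [1, 8.6, 0, -6.4, 0, 0, 0]],
])

```text
t: 5.82
tool_pos: [0.5868, -0.0983, 0.119]
tool_rot: [-3.139, 0.068, 0.001]
contact_force: [-0.4, 0.1, -0.0]
opening: 0.0001
```

```bash
python3 - <<'E'
from h import *
pts=[(35,120),(25,120),(12.5,120)]
for ph,r in [(.15,31),(.3,32),(.45,33.5),(.6,35),(.75,36.5),(.9,38),(1.05,39),(1.2,40),(1.3,40),(1.4,40),(1.5,40),(1.571,40)]:
    pts.append((round(float(-r*np.sin(ph)+1.5*np.cos(ph)+11),1),round(float(90+r*np.cos(ph)+1.5*np.sin(ph)),1)))
plan(pts)
d=ctrl.get_image("side"); im=d["color"][130:250,260:420,::-1]; cv2.imwrite("pics/side3.png",cv2.resize(im,None,fx=5,fy=5,interpolation=cv2.INTER_CUBIC))
E
```

```text
t 5.825 pos [ 0.5868 -0.0983  0.119 ] F [-0.42  0.1  -0.02] turn [-0.1   0.03 -0.08]
(35, 120) [-1.79 -0.   -0.1 ]
(25, 120) [-2.79  0.   -0.1 ]
(12.5, 120) [-4.04  0.   -0.1 ]
(7.9, 120.9) [-4.5   0.   -0.19]
(3.0, 121.0) [-4.99  0.   -0.2 ]
(-2.2, 120.8) [-5.51  0.   -0.18]
(-7.5, 119.7) [-6.04  0.01 -0.07]
(-12.8, 117.7) [-6.57  0.01  0.13]
(-17.8, 114.8) [-7.07  0.01  0.42]
(-22.1, 110.7) [-7.5   0.01  0.83]
(-25.7, 105.9) [-7.86  0.01  1.31]
(-27.1, 102.1) [-8.    0.01  1.69]
(-28.2, 98.3) [-8.11  0.01  2.07]
(-28.8, 94.3) [-8.16  0.01  2.47]
(-29.0, 91.5) [-8.18  0.01  2.75]
```

View pics/side3.png

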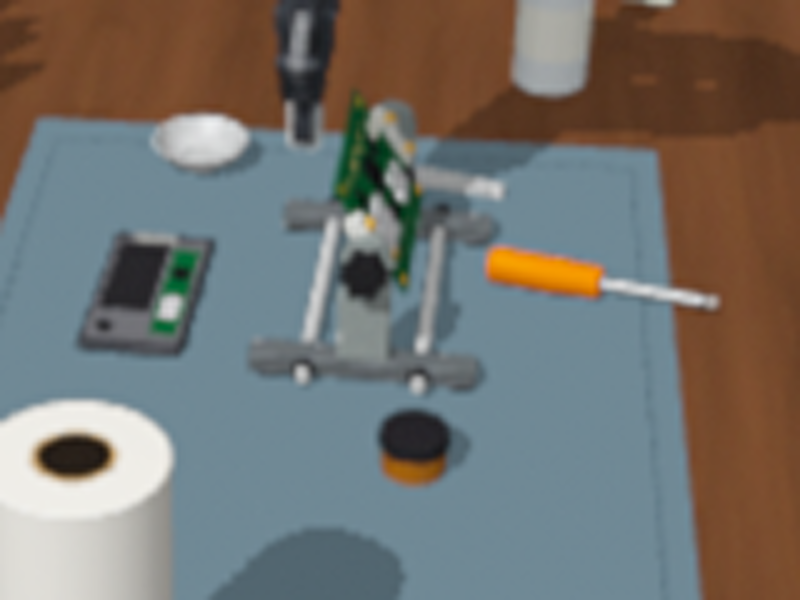

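Call:
play_rows([
  [[1, -1.2, 0, -0.1, 0, 0, 0], [1, -1.8, 0, -0.1, 0, 0, 0], [1, -2.3, 0, -0.1, 0, 0, 0], [1, -2.8, 0, -0.1, 0, 0, 0], [1, -3.2, 0, -0.1, 0, 0, 0], [1, -3.6, 0, -0.1, 0, 0, 0], [1, -4.04, 0, -0.1, 0, 0, 0], [1, -4.5, 0, -0.2, 0, 0, 0], [1, -5, 0, -0.2, 0, 0, 0], [1, -5.5, 0, -0.2, 0, 0, 0], [1, -6.05, 0, -0.05, 0, 0, 0], [1, -6.55, 0, 0.15, 0, 0, 0], [1, -7.05, 0, 0.4, 0, 0, 0], [1, -7.5, 0, 0.8, 0, 0, 0], [1, -7.85, 0, 1.3, 0, 0, 0], [1, -8, 0, 1.7, 0, 0, 0], [1, -8, 0, 1.7, 0, 0, 0]],
])

```text
t: 8.0
tool_pos: [0.5067, -0.0948, 0.1021]
tool_rot: [-3.139, 0.068, 0.002]
contact_force: [0.8, 0.8, 0.9]
opening: -0.0001
```

```bash
python3 - <<'E'
from h import *
plan([(-28.2, 98.3),(-28.8, 94.3),(-29.0, 91.5)])
d=ctrl.get_image("side"); im=d["color"][130:250,260:420,::-1]; cv2.imwrite("pics/side4.png",cv2.resize(im,None,fx=5,fy=5,interpolation=cv2.INTER_CUBIC))
E
```

```text
t 8.0 pos [ 0.5067 -0.0948  0.1021] F [0.77 0.85 0.94] turn [-0.09  0.07 -0.08]
(-28.2, 98.3) [-0.08  0.    0.38]
(-28.8, 94.3) [-0.14  0.    0.78]
(-29.0, 91.5) [-0.16  0.    1.06]
```

View pics/side4.png

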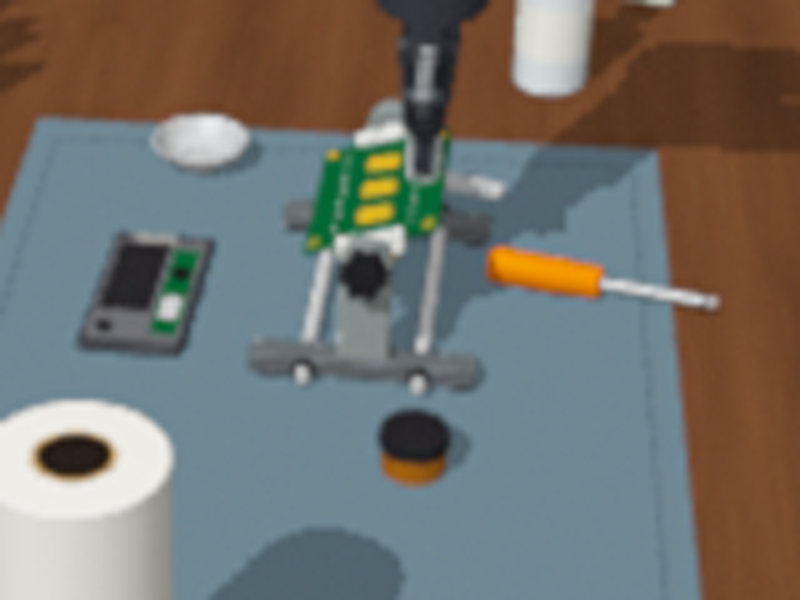

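Call:
play_rows([
  [[1, -0.05, 0, 0.25, 0, 0, 0], [1, -0.08, 0, 0.45, 0, 0, 0], [1, -0.12, 0, 0.65, 0, 0, 0], [1, -0.15, 0, 0.85, 0, 0, 0], [1, -0.16, 0, 1, 0, 0, 0], [1, -0.16, 0, 1.06, 0, 0, 0], [1, -0.16, 0, 1.06, 0, 0, 0]],
])

```text
t: 8.93
tool_pos: [0.5049, -0.0946, 0.0914]
tool_rot: [-3.139, 0.068, 0.003]
contact_force: [-2.1, -0.2, 1.3]
opening: -0.0003
```

Call:
play_rows([
  [[1, 0, 0, -1, 0, 0, 0], [1, 0, 0, -4, 0, 0, 0], [1, 0, 0, -8, 0, 0, 0], [1, -1, 0, -12, 0, 0, 0], [1, -2.5, 0, -14, 0, 0, 0], [1, -2.5, 0, -14, 0, 0, 0], [1, -2.5, 0, -14, 0, 0, 0]],
])

```text
t: 9.8
tool_pos: [0.4801, -0.0936, 0.2304]
tool_rot: [-3.138, 0.068, 0.004]
contact_force: [0.0, 0.4, -0.8]
opening: -0.0003
```

```bash
python3 - <<'E'
from h import *
plan([(-52,230)])
d=ctrl.get_image("side"); im=d["color"][130:250,260:420,::-1]; cv2.imwrite("pics/side5.png",cv2.resize(im,None,fx=5,fy=5,interpolation=cv2.INTER_CUBIC))
d=ctrl.get_image("wrist"); im=d["color"][:,:,::-1]; cv2.imwrite("pics/wrist5.png",cv2.resize(im[60:260,200:460],None,fx=3,fy=3,interpolation=cv2.INTER_CUBIC))
for hx in (-45,45):
  for hy in (-68,68): print(hx,hy,(np.round(proj(d,hw(hx,hy,91.5)),1)-[200,60])*3)
E
```

```text
t 9.8 pos [ 0.4801 -0.0936  0.2304] F [ 0.02  0.42 -0.85] turn [-0.13  0.15 -0.08]
(-52, 230) [0.2  0.01 0.04]
-45 -68 [556.5 365.4]
-45 68 [157.5 365.7]
45 -68 [576.  81.]
45 68 [137.4  82.2]
```

View pics/side5.png

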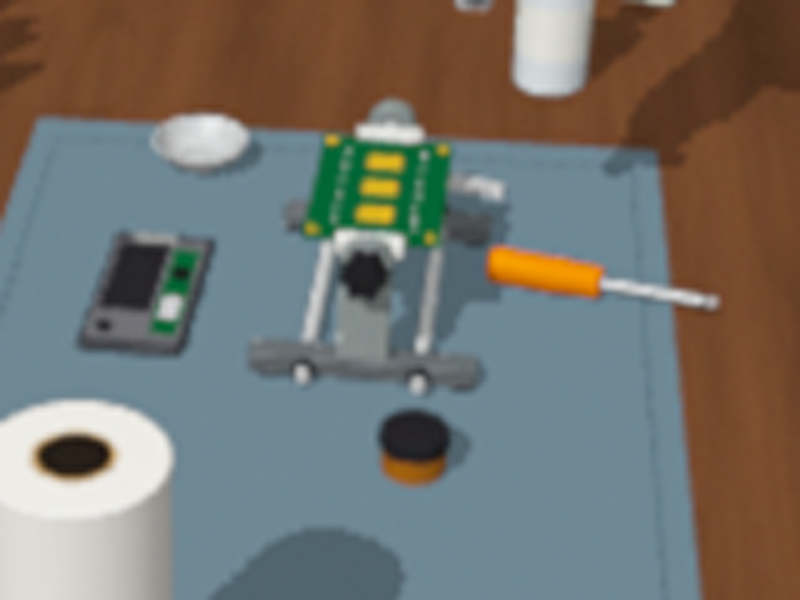

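View pics/wrist5.png

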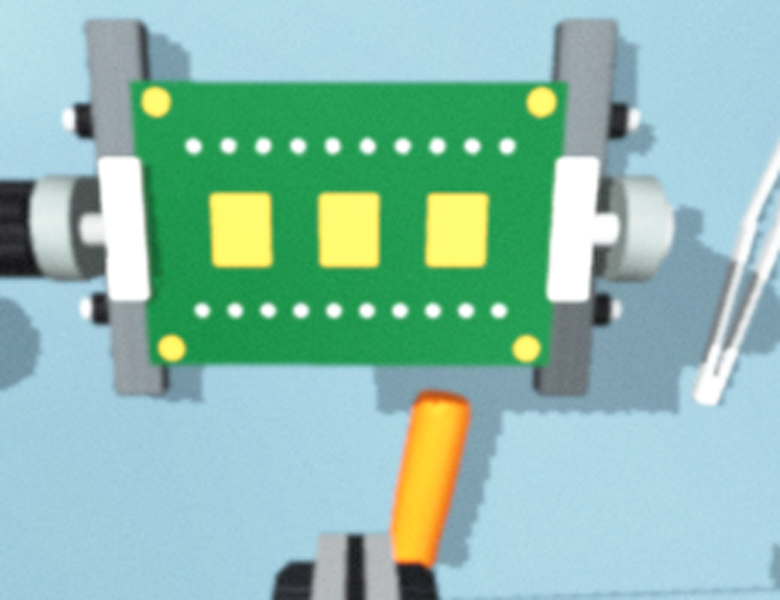

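```bash
python3 - <<'E'
from h import *
from scipy.optimize import least_squares
d=ctrl.get_image("wrist"); im=d["color"]; hsv=cv2.cvtColor(im,cv2.COLOR_RGB2HSV)
def cen(lo,hi,a0,a1):
    m=cv2.inRange(hsv,lo,hi); m[:60]=0;m[200:]=0;m[:,:200]=0;m[:,420:]=0
    n,_,st,c=cv2.connectedComponentsWithStats(m); return [(c[i],st[i,4]) for i in range(1,n) if a0<=st[i,4]<=a1]
for c,a in cen((20,80,150),(38,255,255),15,2000): print("gold",c.round(2),a)
m=cv2.inRange(hsv,(45,80,40),(85,255,255)); m[:60]=0;m[200:]=0;m[:,:200]=0;m[:,420:]=0
m=cv2.morphologyEx(m,cv2.MORPH_CLOSE,np.ones((9,9)))
cs=max(cv2.findContours(m,0,2)[0],key=cv2.contourArea)
h=cv2.convexHull(cs)[:,0].astype(float)
# edge widths by row
rows=[];
for v in range(85,185):
    x=np.nonzero(m[v])[0]
    if len(x): rows.append((v,x[0],x[-1]+1))
r=np.array(rows); print(r[:6],r[-6:])
q=r[6:-6]; q=np.array([k for k in q if (k[0]<105 or k[0]>165)])
L=np.polyfit(q[:,0],q[:,1],1); Rr=np.polyfit(q[:,0],q[:,2],1)
tb=[]
col=[np.nonzero(m[:,u])[0] for u in range(260,375)]
top=np.median([c[0] for c in col]); bot=np.median([c[-1]+1 for c in col])
print("top/bot",top,bot)
cor=[]
for v in (top,bot): cor+=[(np.polyval(L,v)-.5,v-.5),(np.polyval(Rr,v)-.5,v-.5)]
obj=np.array([[45,68,1.5],[45,-68,1.5],[-45,68,1.5],[-45,-68,1.5]])
def f(p):
    cx,cy,cz,yaw,t=p
    R=Rn.from_euler("ZY",[yaw,t]).as_matrix()
    X=obj@R.T/1e3+[cx,cy,cz]
    return np.ravel([np.array(proj(d,x))-c for x,c in zip(X,cor)])
s=least_squares(f,[.534,-.096,.09,-.04,0]); print(cor,s.x.round(4),"tilt deg",np.degrees(s.x[4]),s.fun.round(2))
E
```

```text
gold [251.5  93.3] 80
gold [380.08  93.43] 77
gold [279.86 135.98] 500
gold [315.68 135.9 ] 497
gold [351.76 135.96] 501
gold [256.82 175.43] 61
gold [375.07 175.53] 59
gold [345.62 196.84] 63
[[ 86 247 386]
 [ 87 243 389]
 [ 88 243 389]
 [ 89 243 389]
 [ 90 243 389]
 [ 91 243 389]] [[177 249 384]
 [178 249 384]
 [179 250 384]
 [180 250 384]
 [181 250 383]
 [182 255 381]]
top/bot 87.0 182.0
[(np.float64(242.48925044372638), np.float64(86.5)), (np.float64(388.9592922482788), np.float64(86.5)), (np.float64(249.27885586856593), np.float64(181.5)), (np.float64(383.0809545481142), np.float64(181.5))] [ 0.5346 -0.0931  0.0907 -0.0429  0.0125] tilt deg 0.7136959785822296 [ 0.11  0.07  0.08 -0.14 -0.06  0.05 -0.14  0.03]
```

Call:
play_rows([
  [[1, 0, 0, -4, 0, 0, 0], [1, -2, 2, -7, 0, 0, 0], [1, -4, 6, -7, 0, 0, 0], [1, -6, 10, -7, 0, 0, 0], [1, -8, 14, -7, 0, 0, 0], [1, -9, 17, -7, 0, 0, 0], [1, -10, 19, -7, 0, 0, 0], [1, -10, 20, -7, 0, 0, 0], [1, -10, 20, -7, 0, 0, 0], [1, -10, 20, -7, 0, 0, 0]],
])

```text
t: 11.2
tool_pos: [0.372, -0.2886, 0.2993]
tool_rot: [-3.137, 0.066, 0.007]
contact_force: [-0.8, -0.7, -0.1]
opening: 0.0001
```

```bash
python3 - <<'E'
from h import *
plan([])
t0=cv2.imread("pics/top0.png")
d=ctrl.get_image("top"); im=d["color"][:,:,::-1].copy(); cv2.imwrite("pics/top6.png",im)
df=cv2.absdiff(t0,im).max(2); cv2.imwrite("pics/diff6.png",np.hstack([cv2.resize(im[130:290,200:480],(800,457))]))
for n,u,v in [("L",(205,300),0,0)]: pass
f=lambda u,v:(260+u/3.75,130+v/3.75)
print(int((df[150:290,200:330]>40).sum()), int((df[130:170,300:420]>40).sum()))
E
```

```text
t 11.2 pos [ 0.372  -0.2886  0.2993] F [-0.77 -0.65 -0.1 ] turn [-0.19  0.27 -0.01]Traceback (most recent call last):
  File "<stdin>", line 6, in <module>
ValueError: too many values to unpack (expected 3)
```

View pics/diff6.png

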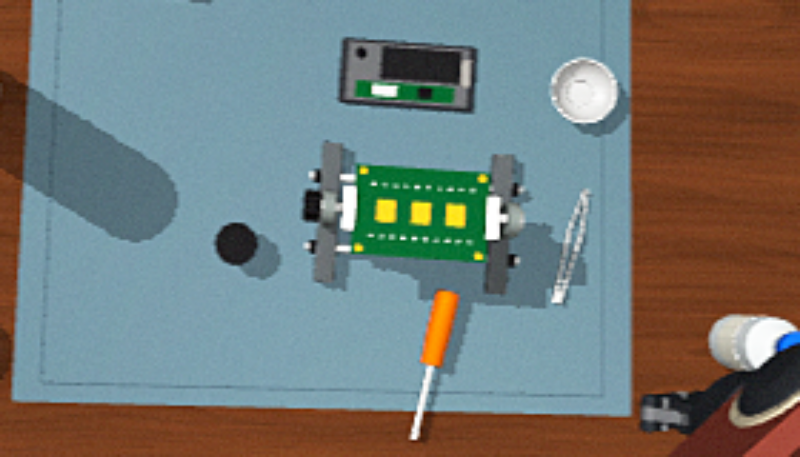

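```bash
python3 - <<'E'
from h import *
a=cv2.imread("pics/top0.png",0).astype(np.float32); b=cv2.imread("pics/top6.png",0).astype(np.float32)
for n,(r0,r1,c0,c1) in {"Lfoot+knob":(176,232,303,320),"jar":(200,232,270,300),"screwdriver":(232,285,335,375),"tweezers":(192,240,390,412),"handset":(138,172,312,375),"Rfoot":(210,236,366,384)}.items():
    t=a[r0:r1,c0:c1]; R=cv2.matchTemplate(b[r0-4:r1+4,c0-4:c1+4],t,cv2.TM_CCOEFF_NORMED); _,s,_,l=cv2.minMaxLoc(R); print(n,round(s,3),l[0]-4,l[1]-4)
print(ctrl.finish_job())
E
```

```text
Lfoot+knob 0.988 0 0
jar 0.996 0 0
screwdriver 0.975 0 0
tweezers 0.944 0 0
handset 0.997 0 0
Rfoot 0.735 0 0
the job is handed in; nothing more can be done
None
```

The board is turned over, with the soldered side up and level to about 0.7°. I handed the job in at about 11 s of the 43 s allowed; it reports no verdict.

**How it was done:** With the fingers shut, I pressed the robot-side edge (edge_b) down until the board stood at about 60°. I then crossed over the top and pushed the other edge (edge_a) back toward the robot and down to level. Nothing was gripped, and the contact force read at the end of each move stayed under about 3 N.

**Last checks:**
- **Board:** the three gold pads and both rows of solder dots face up. The 0.7° tilt comes from the wrist camera, with an error of about 1°.
- **Holder and nearby things:** comparing the top view before and after, the +y foot and knob, jar, screwdriver, tweezers and handset showed no shift to the nearest pixel (about 3 mm).
- **Weaker match:** the −y foot also showed no shift, but its match score was only 0.735, probably because the board's shadow there changed.
- **Not compared:** I did not measure the mug, bottle, roll and dish. The hand never went near the mug, roll or dish, and it passed the bottle well above its cap.
- **Hand:** it is clear of everything, with the fingertips about 0.3 m above the bench.

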